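# Load a sample target plate under the stage's spring clip

## Task

Load the spotted steel target plate into the sample stage, with the fingertips only. With one fingertip press the clip's blue thumb pad down and keep it down, so that the steel jaw stands open, while the other fingertip pushes the plate along its channel, under the open jaw, right up against the two end pins. Only then let the pad up, so that the clip closes on the plate and holds it: the jaw must not scrape over the samples, the plate must not be picked up, and the things standing about are to be left alone.

Things in the scene. Friction and masses are not known exactly. Their poses are not given: they have to be found in the camera images.
- stage: Sample stage, fixed: grey metal base 140 (x) x 108 (y) x 12 mm, black deck on it, top flat at z = 24 mm, x = -66 to 60, y = -47 to 7 mm. Origin: centre of the base's underside. +x: the way the plate is pushed; +y: towards the thumb pad; +z up. A micrometer sticks out 36 mm on the -y side. Nothing on it stands higher than 50 mm.
- target_plate: Loose stainless-steel target plate 50 (x) x 40 (y) x 6 mm, 0.1 kg, 5 x 4 sample spots on top. Origin: centre of its underside. It lies on the stage's deck between the rails, its axes parallel to the stage's, at first 26 to 36 mm short of home, with its front edge short of the jaw.
- rear_edge (a point): Middle of the plate's rear edge (the one facing the stage's -x end), half-way up its 6 mm: where to push, in the stage's +x direction.
- home (a point): Fixed point of the stage (x = 22, y = -20, z = 24 mm in its frame): where the plate's origin is when its front edge is against the two steel end pins (6 mm thick, 10 mm high). The channel runs along the stage's x at this y, 42 mm wide between aluminium guide rails 4 mm high, 5 mm wide, x = -46 to 46.
- clip_shaft (a point): Fixed point of the stage (x = 0, y = 16, z = 34 mm in its frame) on the clip's shaft, which runs along x. The clip rocks about it: thumb pad on its +y side, steel jaw on its -y side over the channel (x = 25 to 43, y = -12 to -4). Three bearing blocks carry the shaft (y = 9 to 23, up to z = 41 mm, at x = -68..-61, 8..15, 52..59).
- thumb_pad (a point): Centre of the top of the blue thumb pad; moves with the clip. Pad: x = -60 to -2 in the stage's frame, 24 mm wide; at rest it slopes up, outer edge highest. Fully down its top is level, 1 mm above the deck top (z = 25), and covers y = 26 to 50: a vertical hand then has one fingertip on it, the other just over the deck behind the plate. Slippery plastic: a fingertip slides along it.
- clip (a joint): Clip angle, rad: 0 at rest with nothing under the jaw (its edge 3 mm over the deck: it blocks the plate), 0.126 resting on the plate, 0.28 with the pad fully down at its stop (jaw 9 mm over the deck). Above about 0.16 the plate passes freely. Sprung: about 3 N on the pad's middle starts it, 6 to 7 N holds it fully down; springs back when let go.
- vial_rack: Blue rack of small vials, 42 x 98 x 36 mm, stands to the left; leave alone. Origin: centre of underside.
- timer: White bench timer, 66 x 66 x 19 mm, right of the stage, in front of the instrument's round source housing, which juts out to world x = 0.53 at y = -0.15 to -0.38, about 0.3 m high (keep the arm clear of it); leave alone. Origin: centre of underside.
- beaker: Small clear beaker, 52 mm across, 70 mm high, stands to the right; leave alone. Origin: centre of underside.
Things that resemble listed ones, but are neither listed nor needed, are in the scene too. Several things have the shape of the target_plate; the one meant has the colours described above.

How it is judged:
By the outcome, as a careful person would: the job done as asked, in the order asked, and still so for the second after the job is handed in, with the robot touching nothing.
It also fails if it takes over 42 s, if anything falls off the work surface, if the arm or the gripper's body presses on something with over 40 N, if the wrist force passes 120 N, or if a joint passes its speed limit or range.

## Robot

A 7-joint arm with a two-finger parallel gripper is mounted at the origin on a cart in front of the work surface, level with it; the furniture and walls round the work are solid. World frame = base frame: x ahead of the robot, y to its left, z up, the work surface at z = 0. Lengths are in m, angles in rad, forces in N, time in s.
With the tool pointing down it reaches from about 0.35 to 0.9 m from the base axis. Payload 8.1 kg.
Tool frame: the origin (TCP) lies on the centre line of the jaws, within the pads' length; the fingertips stand arm.tips_ahead ahead of it and the grasp point (between the pads) lies 8 mm behind it (arm.tips_ahead is the distance from the TCP to the fingertips, in m); z points along the fingers, y is the direction in which the jaws open and shut (so a half turn about z gives the same grasp; the last joint's range is limited). The gripper opens to 92 mm and grips with 3 to 60 N. Pads are 19 mm wide; open, the fingers measure 130 mm over their backs; the gripper's body (75 mm by 190 mm) begins 47 mm behind the grasp point.
Start: joints at [-1.376, 0.434, 0.025, 1.573, -0.012, 1.134, -0.075], TCP at [0.183, 0.597, 0.238] pointing down, gripper open.
Joint ranges: [-2.62, 2.62], [-0.44, 2.09], [-1.27, 1.32], [0.08, 2.57], [-1.32, 4.46], [0.12, 2], [-2.74, 2.74]. Speed limits (rad/s): [2.22, 2.22, 3.01, 3.01, 3.14, 3.14, 3.14].

## Interface

Orientations are given as a rotation vector (axis times angle).
In Python, from cell import arm gives the robot as it stands. The module is installed in compiled form; this text tells all that it offers.
- The arm moves only by the tool jog_arm, never from a script. Its argument "moves" is a list of rows, each an object with "twist": the turn, a rotation vector about the tool's x, y, z in units of 10 degrees (1.0 is 10 degrees), a list of three; "xyz": the shift along the tool's x, y, z in units of 60 mm (1.0 is 60 mm), a list of three; "grip": the closure, from -1 (fully open) to 1 (shut). A call has 1 to 5 rows; each row is the pose to reach, as a shift and turn from the pose commanded when the call began, along the tool's axes at that moment; what a row does not reach only later rows make up. A row lasts 1/8 s, in which the tool goes at most 62.5 mm and 10.7 degrees, less where a joint would pass 70% of its speed; a pose out of reach is approached as far as the arm can. A call with a gripper value outside its range is refused whole. The fingers move at their own pace and stop on an object; "force" is the grip in N (left out, the last holds). Time passes only in rows, so rows that repeat a pose let the fingers close. It gives the time, the measured TCP pose, the force and the opening at its end, in the units of the state.
- arm.observe(): the state, without advancing time (a new reading comes with each control period).
- arm.get_image(name): name is "scene" or "top" or "wrist"; returns the picture (420x560x3 uint8, blue, green, red); there is no depth.
- arm.camera_params(name): a dict with "mtx" (3x3 intrinsics, pixels), "T" (4x4, takes a point from camera to world coordinates); the wrist camera has in their place "T_tool_cam" (4x4, takes a point from camera to tool coordinates, whose origin is the TCP and whose axes are the flange's). Camera axes: x right, y down, z forward; pixel columns grow to the right and rows downward; lengths in m; the calibration is good to about 2 mm. A picture is of the moment at which its call begins: read the wrist's pose just before it. camera_params takes no time and is no camera call.
- arm.sign_off(): hands the job in, once; it reports no verdict.
The state is a dict: "clock": time; "joints": joint angles; "dq": joint speeds; "joint_efforts": joint torques, N m; "position": TCP position; "ee_rot": TCP orientation; "force": force on the tool from outside, world axes, zero at the start; "ft_torque": the same for the moment, N m; "width": opening from 0.0 (shut) to 1.0 (fully open).
Only numpy, scipy, OpenCV 4.12 (cv2) and the standard library are available. Lean on these libraries where they do the work, as an engineer would, in place of code of your own. Each camera call takes 0.05 s, during which the arm holds its last target. There are 200 camera calls.

## Working session

There is one attempt and no reset: what is moved stays moved. The work goes in short steps, Python scripts to look and compute and a tool call to move; the robot and the scene stay as the last step left them, time stands still between calls to the robot, and variables do not carry over. Pictures are saved under pics/ and viewed, about 8 in all and at most 12, crops included, and the job is handed in when it is done.

Besides the shell and the picture viewer there is one more tool, called after "Request:" as name(argument=value, ...) on one line, values as JSON. jog_arm: Moves the arm, as the interface text tells. Its arguments: {"type":"object","properties":{"moves":{"type":"array","items":{"type":"object","properties":{"twist":{"type":"array","items":{"type":"number"}},"xyz":{"type":"array","items":{"type":"number"}},"grip":{"type":"number"}}}},"force":{"type":"number"}},"required":["moves"]}

```bash
mkdir -p pics; ls; python3 - <<'E'
from cell import arm
import cv2,numpy as np
np.set_printoptions(precision=4,suppress=True)
o=arm.observe();print(o, arm.tips_ahead)
for n in("scene","top"):
    cv2.imwrite(f"pics/{n}0.png",arm.get_image(n));p=arm.camera_params(n);print(n,p)
print(arm.camera_params("wrist"))
E
```

```text
pics
{'clock': 0.0, 'joints': array([-1.3756,  0.4352,  0.025 ,  1.5741, -0.0116,  1.134 , -0.0751]), 'dq': array([ 0.002 , -0.0007,  0.001 ,  0.0006, -0.0008, -0.0019, -0.0008]), 'joint_efforts': array([ -0.0005, -66.7867,   0.9846, -31.4451,  -0.0606,   0.0431,
         0.0002]), 'position': array([0.1833, 0.597 , 0.2369]), 'ee_rot': array([-0.4661, -3.1067,  0.0024]), 'force': array([0.9123, 0.6375, 0.4514]), 'ft_torque': array([-0.0041,  0.0356,  0.0083]), 'width': 0.9992362397052597} 0.011
scene {'mtx': array([[523.4671,   0.    , 282.5025],
       [  0.    , 523.4671, 207.5296],
       [  0.    ,   0.    ,   1.    ]]), 'T': array([[ 0.4755, -0.429 ,  0.768 , -0.4639],
       [-0.8795, -0.2126,  0.4258, -0.5664],
       [-0.0194, -0.8779, -0.4784,  0.6602],
       [ 0.    ,  0.    ,  0.    ,  1.    ]])}
top {'mtx': array([[401.2878,   0.    , 274.8539],
       [  0.    , 401.2878, 211.8531],
       [  0.    ,   0.    ,   1.    ]]), 'T': array([[-0.0171, -0.998 ,  0.0608,  0.4501],
       [-0.9998,  0.0175,  0.0063, -0.0413],
       [-0.0074, -0.0607, -0.9981,  0.9845],
       [ 0.    ,  0.    ,  0.    ,  1.    ]])}
{'mtx': array([[377.6143,   0.    , 281.4877],
       [  0.    , 377.6143, 205.8537],
       [  0.    ,   0.    ,   1.    ]]), 'T_tool_cam': array([[-0.0001, -0.9595, -0.2817,  0.0761],
       [ 1.    , -0.0001,  0.    , -0.0014],
       [-0.0001, -0.2817,  0.9595, -0.1471],
       [ 0.    ,  0.    ,  0.    ,  1.    ]])}
```

View pics/top0.png

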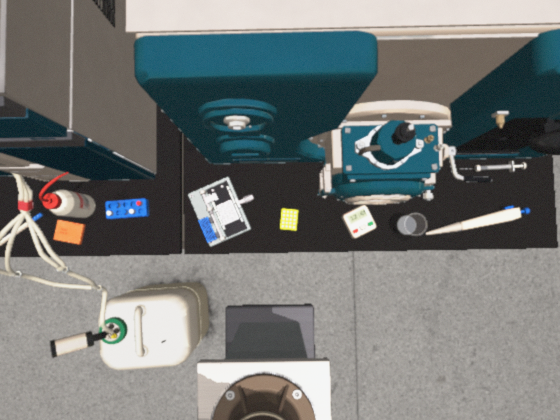

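View pics/scene0.png

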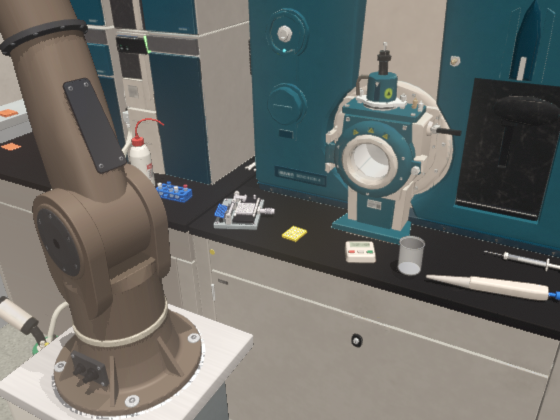

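The top view shows the stage centred near px (219,212), with the blue pad at the lower left (208,230) and the micrometer to the right (247,198). The stage yaw is roughly +25°. I'll move the wrist camera over it for a precise fix.

```bash
cat > h.py <<'E'
from cell import arm
import cv2,numpy as np
from scipy.spatial.transform import Rotation as R
np.set_printoptions(precision=4,suppress=True)
def camT(n,o=None):
    p=arm.camera_params(n)
    if n!="wrist": return p["mtx"],p["T"]
    T=np.eye(4);T[:3,:3]=R.from_rotvec(o["ee_rot"]).as_matrix();T[:3,3]=o["position"]
    return p["mtx"],T@p["T_tool_cam"]
def px2w(K,T,uv,z):
    d=T[:3,:3]@np.linalg.solve(K,[*uv,1]);return T[:3,3]+d*(z-T[2,3])/d[2]
def w2px(K,T,P):
    c=(np.atleast_2d(P)-T[:3,3])@T[:3,:3]; c=c@K.T; return c[:,:2]/c[:,2:]
def delta(o,pos,yaw):
    """moves units to reach tool-down pose with tool y = Rz(yaw)*world y"""
    A=R.from_rotvec(o["ee_rot"]); c,s=np.cos(yaw),np.sin(yaw)
    B=R.from_matrix(np.array([[-c,-s,0],[-s,c,0],[0,0,-1.]]))
    return A.inv().apply(np.array(pos)-o["position"])/.06,(A.inv()*B).as_rotvec(degrees=True)/10
E
python3 - <<'E'
from h import *
K,T=camT("top")
for uv in[(219,212),(127,208),(75,205),(289,219)]:print(px2w(K,T,uv,.02))
c=px2w(K,T,(219,212),.02)
o=arm.observe()
yaw=np.radians(25)
# camera is at tool +x .076, looks toward -x tool: tilt 16deg
print(delta(o,[c[0],c[1],.22],yaw))
im=cv2.imread("pics/top0.png")[165:260,170:290];cv2.imwrite("pics/topc.png",cv2.resize(im,None,fx=6,fy=6,interpolation=cv2.INTER_CUBIC))
E
```

```text
[0.5108 0.0994 0.02  ]
[0.5244 0.3218 0.02  ]
[0.5339 0.448  0.02  ]
[ 0.491  -0.0689  0.02  ]
(array([-7.6528, -6.326 ,  0.2938]), array([-0.0079, -0.0023, -4.2068]))
```

Request:
jog_arm(moves=[{"xyz": [-0.9, -0.7, 0], "twist": [0, 0, -0.8]}, {"xyz": [-1.7, -1.4, 0], "twist": [0, 0, -1.6]}, {"xyz": [-2.5, -2.1, 0], "twist": [0, 0, -2.4]}, {"xyz": [-3.3, -2.7, 0], "twist": [0, 0, -3.2]}, {"xyz": [-3.8, -3.2, 0], "twist": [0, 0, -4.2]}])

```text
invalid input at $.moves[0]: expected keys twist, xyz, grip
```

```bash
python3 - <<'E'
from h import *
o=arm.observe();print(o['clock'],o['position'],delta(o,[.51,.10,.22],np.radians(25)))
E
```

```text
0.1 [0.1833 0.5971 0.237 ] (array([-7.6366, -6.3208,  0.2938]), array([-0.0079, -0.0023, -4.2068]))
```

Request:
jog_arm(moves=[{"xyz": [-0.7, -0.6, 0], "twist": [0, 0, -0.8], "grip": 0}, {"xyz": [-1.4, -1.2, 0], "twist": [0, 0, -1.6], "grip": 0}, {"xyz": [-2.1, -1.8, 0], "twist": [0, 0, -2.4], "grip": 0}, {"xyz": [-2.8, -2.4, 0], "twist": [0, 0, -3.2], "grip": 0}, {"xyz": [-3.5, -3.0, 0], "twist": [0, 0, -4.2], "grip": 0}])

```text
clock: 0.72
position: [0.3319, 0.3621, 0.2375]
ee_rot: [0.685, -3.066, 0.0]
force: [0.9, -0.4, 0.3]
width: 0.52
```

```bash
python3 - <<'E'
from h import *
o=arm.observe();print(o['clock'],o['position'],o['width'],delta(o,[.51,.10,.22],np.radians(25)))
E
```

```text
0.725 [0.3319 0.3621 0.2375] 0.5203421009870627 (array([-0.8257, -5.217 ,  0.2937]), array([-0.0015, -0.0011,  0.0198]))
```

Request:
jog_arm(moves=[{"xyz": [-0.2, -1.0, 0], "twist": [0, 0, 0], "grip": 0}, {"xyz": [-0.4, -2.0, 0], "twist": [0, 0, 0], "grip": 0}, {"xyz": [-0.5, -3.0, 0], "twist": [0, 0, 0], "grip": 0}, {"xyz": [-0.7, -4.0, 0.1], "twist": [0, 0, 0], "grip": 0}, {"xyz": [-0.8, -5.0, 0.2], "twist": [0, 0, 0], "grip": 0}])

```text
clock: 1.35
position: [0.502, 0.1104, 0.2256]
ee_rot: [-0.678, 3.067, 0.0]
force: [1.5, 0.2, 0.0]
width: 0.499
```

Request:
jog_arm(moves=[{"xyz": [0, -0.2, 0.1], "twist": [0, 0, 0], "grip": 0}, {"xyz": [0, -0.2, 0.1], "twist": [0, 0, 0], "grip": 0}])

```text
clock: 1.6
position: [0.5056, 0.1007, 0.219]
ee_rot: [0.674, -3.067, -0.0]
force: [-0.4, 1.0, 0.4]
width: 0.502
```

```bash
python3 - <<'E'
from h import *
o=arm.observe();print(o['clock'],o['position'],o['ee_rot'],o['width'])
im=arm.get_image("wrist");cv2.imwrite("pics/w1.png",im)
np.savez("w1.npz",p=o['position'],r=o['ee_rot'])
cv2.imwrite("pics/w1v.png",cv2.resize(im,(800,600),interpolation=cv2.INTER_CUBIC))
E
```

```text
1.6 [0.5056 0.1007 0.219 ] [ 0.6742 -3.0667 -0.0001] 0.5024715149671781
```

View pics/w1v.png

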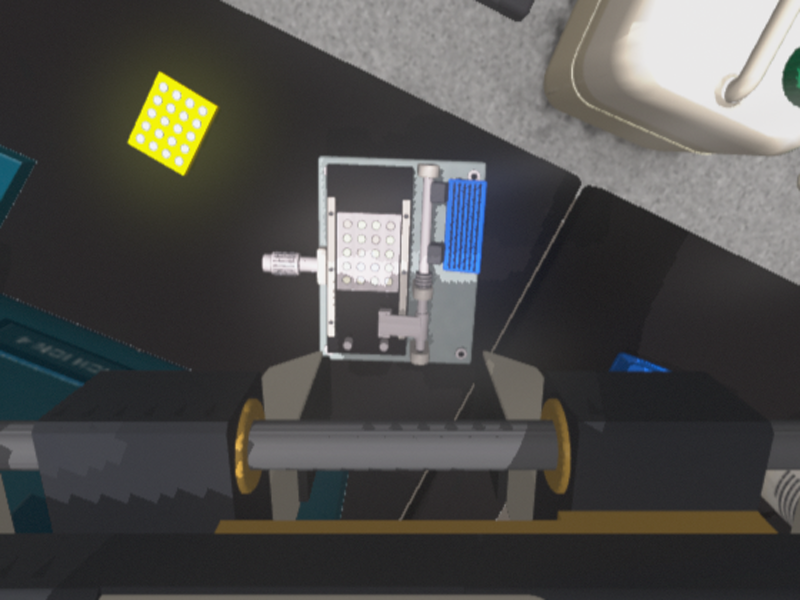

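The wrist view shows the stage at x 319–486, y 157–362 (in the 800x600 picture), with the spotted plate at 336–401 × 212–291. Next I'll enlarge it for exact corners.

```bash
python3 - <<'E'
import cv2
im=cv2.imread("pics/w1.png")[100:265,210:350]  # 140x165
cv2.imwrite("pics/w1c.png",cv2.resize(im[:,:],None,fx=3.6,fy=3.6,interpolation=cv2.INTER_CUBIC))
E
```

```text
(no output)
```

View pics/w1c.png

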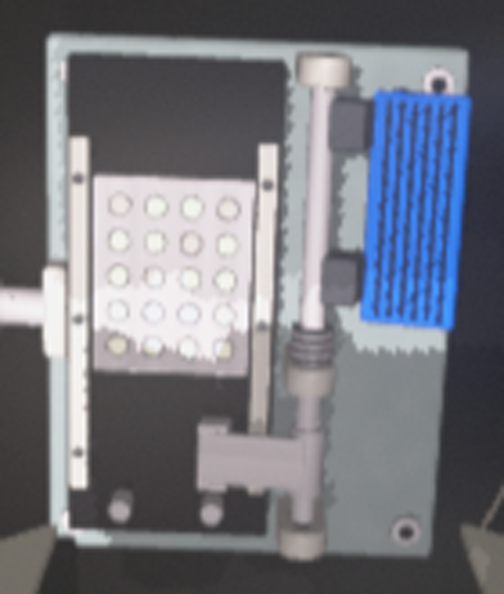

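```bash
cat > fit.py <<'E'
from h import *
from scipy.optimize import least_squares
w=np.load("w1.npz");K,T=camT("wrist",dict(position=w['p'],ee_rot=w['r']))
f=lambda a:np.array(a,float)/3.6+[210-.36,100-.36]
S=np.array([[-70,-54,12],[-70,54,12],[70,54,12],[70,-54,12],[-66,-47,24],[-66,7,24],[60,-47,24],[-46,-46,28],[-46,-41,28],[46,-46,28],[-46,1,28],[-46,6,28]])/1e3
U=f([(48,35),(468,49),(430,555),(55,537),(68,53),(287,60),(68,528),(69,137),(88,137),(70,488),(259,143),(278,143)])
def tw(q,S): return R.from_rotvec([0,0,q[2]]).apply(S)+[q[0],q[1],q[3]]
g=least_squares(lambda q:(w2px(K,T,tw(q,S))-U).ravel(),[.51,.1,.43,0],loss='soft_l1')
q=g.x;print("x y yaw dz",q,np.degrees(q[2]));print((w2px(K,T,tw(q,S))-U).round(1).tolist())
P=f([(93,176),(256,182),(246,377),(93,369)])
for p in P:
    a=px2w(K,T,p,.030+q[3]);print(R.from_rotvec([0,0,-q[2]]).apply(a-[q[0],q[1],q[3]])*1e3)
np.save("q.npy",q)
E
python3 fit.py
```

```text
x y yaw dz [ 0.5133  0.1003  0.3981 -0.0034] 22.8090091514048
[[-0.5, -0.3], [0.2, -0.0], [0.2, -0.1], [-1.2, 1.5], [-0.2, 0.1], [-0.4, 0.3], [0.5, -0.4], [0.2, -0.1], [0.5, 0.1], [0.3, -1.2], [-0.1, 0.1], [0.2, 0.3]]
[-36.7182 -39.9557  30.    ]
[-36.6322   0.7019  30.    ]
[14.062  -0.1736 30.    ]
[ 13.28   -39.9315  30.    ]
```

Fit is good (residuals about 0.5 px): yaw is 22.8° and the plate's rear edge is at stage x ≈ -36.6 mm. Next I'll hover behind the plate.

```bash
cat > go.py <<'E'
from h import *
import sys
def go(x,y,z):
    o=arm.observe();q=np.load("q.npy");Rz=R.from_rotvec([0,0,q[2]])
    s=(Rz.inv().apply(o['position']-[q[0],q[1],0])*1e3)
    P=Rz.apply([x/1e3,y/1e3,0])+[q[0],q[1],z/1e3]
    a,t=delta(o,P,q[2]);print(o['clock'],"stage TCP",s,"F",o['force'],"w",o['width']*92,"\nxyz",a,"twist",t)
go(*map(float,sys.argv[1:4]))
E
python3 go.py -51 9 70
```

```text
1.65 stage TCP [ -6.5811   4.7696 219.3867] F [-0.2708  0.6786 -0.7011] w 46.02156535198746 
xyz [0.735  0.0957 2.4905] twist [ 0.0048 -0.0052  0.212 ]
```

Request:
jog_arm(moves=[{"xyz": [0.4, 0.05, 0.7], "twist": [0, 0, 0.2], "grip": 0.1}, {"xyz": [0.735, 0.07, 1.4], "twist": [0, 0, 0.212], "grip": 0.1}, {"xyz": [0.735, 0.07, 2.1], "twist": [0, 0, 0.212], "grip": 0.1}, {"xyz": [0.735, 0.07, 2.49], "twist": [0, 0, 0.212], "grip": 0.1}, {"xyz": [0.735, 0.07, 2.49], "twist": [0, 0, 0.212], "grip": 0.1}])

```text
clock: 2.28
position: [0.4626, 0.0881, 0.0693]
ee_rot: [0.624, -3.076, -0.001]
force: [-0.5, -0.3, -0.1]
width: 0.452
```

```bash
python3 go.py -51 9 43; python3 - <<'E'
from h import *
im=arm.get_image("wrist")
cv2.imwrite("pics/w2.png",cv2.resize(im,(800,600),interpolation=cv2.INTER_CUBIC))
E
```

```text
2.275 stage TCP [-51.4391   8.4396  69.3417] F [-0.5124 -0.2933 -0.0707] w 41.591732082591754 
xyz [-0.0087  0.0088  0.439 ] twist [ 0.0069 -0.0173  0.0142]
```

View pics/w2.png

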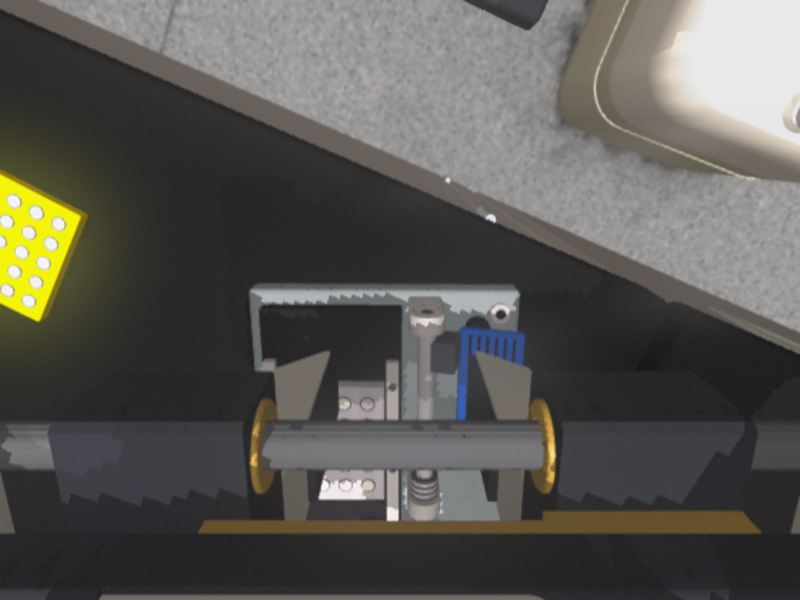

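The wrist view shows both fingertips, at (328,352) left and (477,352) right. They stand behind the plate, one over the deck and the other over the inner part of the pad. The tips taper to their inner faces, so I'll open a little (to about 51 mm) to press farther out on the pad, and then descend.

Request:
jog_arm(moves=[{"xyz": [-0.01, 0.02, 0.15], "twist": [0, 0, 0], "grip": -0.11}, {"xyz": [-0.01, 0.02, 0.25], "twist": [0, 0, 0], "grip": -0.11}, {"xyz": [-0.01, 0.02, 0.35], "twist": [0, 0, 0], "grip": -0.11}, {"xyz": [-0.01, 0.02, 0.44], "twist": [0, 0, 0], "grip": -0.11}, {"xyz": [-0.01, 0.02, 0.44], "twist": [0, 0, 0], "grip": -0.11}])

```text
clock: 2.95
position: [0.4641, 0.0876, 0.0435]
ee_rot: [0.62, -3.079, 0.0]
force: [-1.0, -0.4, -0.1]
width: 0.553
```

```bash
python3 go.py -51 9.5 37
```

```text
2.95 stage TCP [-50.2595   7.3579  43.5338] F [-0.9603 -0.3868 -0.1181] w 50.91575324312381 
xyz [0.0123 0.0357 0.1089] twist [ 0.0006 -0.0046 -0.0045]
```

Request:
jog_arm(moves=[{"xyz": [0, 0.02, 0.03], "twist": [0, 0, 0], "grip": -0.11}, {"xyz": [0, 0.02, 0.06], "twist": [0, 0, 0], "grip": -0.11}, {"xyz": [0, 0.02, 0.08], "twist": [0, 0, 0], "grip": -0.11}, {"xyz": [0, 0.02, 0.08], "twist": [0, 0, 0], "grip": -0.11}])

```text
clock: 3.45
position: [0.4643, 0.0887, 0.0393]
ee_rot: [-0.62, 3.079, -0.0]
force: [-0.5, -1.1, 5.6]
width: 0.555
```

```bash
python3 go.py -51 9.5 36.5
```

```text
3.45 stage TCP [-49.7145   8.3002  39.297 ] F [-0.5345 -1.0898  5.5517] w 51.09584096037567 
xyz [0.0215 0.02   0.0466] twist [-0.0014  0.003  -0.005 ]
```

Request:
jog_arm(moves=[{"xyz": [0.015, 0.01, 0.02], "twist": [0, 0, 0], "grip": -0.11}, {"xyz": [0.015, 0.01, 0.035], "twist": [0, 0, 0], "grip": -0.11}, {"xyz": [0.015, 0.01, 0.035], "twist": [0, 0, 0], "grip": -0.11}, {"xyz": [0.015, 0.01, 0.035], "twist": [0, 0, 0], "grip": -0.11}])

```text
clock: 3.95
position: [0.4639, 0.0888, 0.0375]
ee_rot: [-0.619, 3.078, -0.0]
force: [1.6, -2.8, 6.9]
width: 0.557
```

```bash
python3 go.py -51 9.5 36.5
```

```text
3.95 stage TCP [-50.0357   8.5764  37.4914] F [ 1.5615 -2.8009  6.9387] w 51.20693811950828 
xyz [0.0161 0.0154 0.0165] twist [-0.0034  0.0098 -0.0072]
```

Request:
jog_arm(moves=[{"xyz": [0, 0.01, 0.01], "twist": [0, 0, 0], "grip": -0.11}, {"xyz": [0, 0.01, 0.02], "twist": [0, 0, 0], "grip": -0.11}, {"xyz": [0, 0.01, 0.02], "twist": [0, 0, 0], "grip": -0.11}])

```text
clock: 4.32
position: [0.4637, 0.0894, 0.0363]
ee_rot: [-0.619, 3.078, -0.0]
force: [0.9, -1.8, 8.0]
width: 0.551
```

```bash
python3 go.py -50 9.5 36.3;  python3 - <<'E'
from h import *
K,T=camT("scene")
im=arm.get_image("scene");q=np.load("q.npy")
u,v=w2px(K,T,[q[0],q[1],.03])[0].astype(int);print(u,v)
cv2.imwrite("pics/s3.png",cv2.resize(im[v-50:v+50,u-60:u+60],None,fx=6,fy=6,interpolation=cv2.INTER_CUBIC))
E
```

```text
4.325 stage TCP [-50.0091   9.1851  36.3113] F [ 0.9228 -1.8213  7.9973] w 50.66915645737905 
xyz [-0.0001  0.0052  0.0002] twist [-0.0033  0.0101 -0.007 ]
239 204
```

View pics/s3.png

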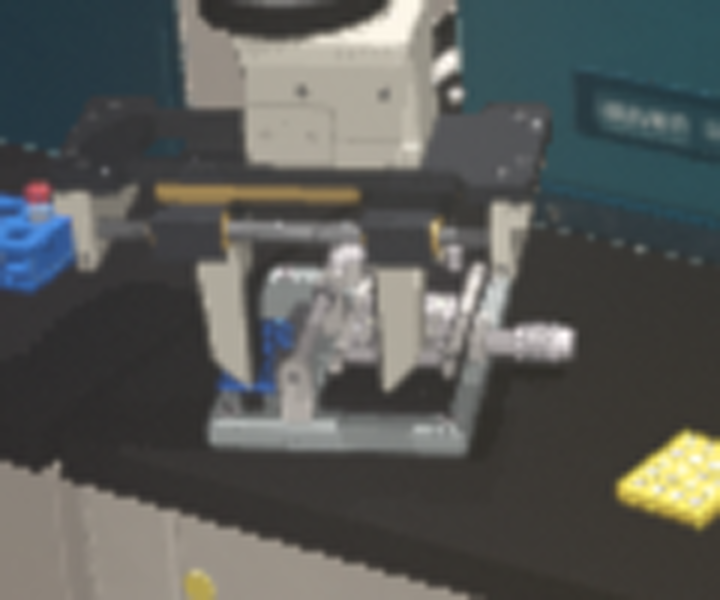

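The left tip holds the pad down and the right tip is just over the deck behind the plate. The clip is almost at its stop (8 N). Next I'll push in +x, which is tool −x.

Request:
jog_arm(moves=[{"xyz": [-0.05, 0.005, 0], "twist": [0, 0, 0], "grip": -0.11}, {"xyz": [-0.1, 0.005, 0.0], "twist": [0, 0, 0], "grip": -0.11}, {"xyz": [-0.15, 0.005, 0], "twist": [0, 0, 0], "grip": -0.11}, {"xyz": [-0.2, 0.005, 0], "twist": [0, 0, 0], "grip": -0.11}, {"xyz": [-0.2, 0.005, 0], "twist": [0, 0, 0], "grip": -0.11}])

```text
clock: 5.0
position: [0.4732, 0.0946, 0.036]
ee_rot: [0.62, -3.079, -0.0]
force: [-2.7, -1.1, 8.8]
width: 0.558
```

```bash
python3 go.py -13 9.5 36.3
```

```text
5.0 stage TCP [-39.198   10.2871  36.0355] F [-2.6626 -1.0709  8.7649] w 51.2996857166689 
xyz [-0.4366 -0.0129 -0.0047] twist [ 0.0021 -0.0042 -0.0024]
```

Request:
jog_arm(moves=[{"xyz": [-0.07, 0, 0], "twist": [0, 0, 0], "grip": -0.11}, {"xyz": [-0.14, 0, 0.0], "twist": [0, 0, 0], "grip": -0.11}, {"xyz": [-0.21, 0, 0], "twist": [0, 0, 0], "grip": -0.11}, {"xyz": [-0.28, 0, 0], "twist": [0, 0, 0], "grip": -0.11}, {"xyz": [-0.35, 0, 0], "twist": [0, 0, 0], "grip": -0.11}])

```text
clock: 5.62
position: [0.4922, 0.1026, 0.0361]
ee_rot: [0.62, -3.078, -0.0]
force: [-4.4, -1.7, 10.8]
width: 0.555
```

```bash
python3 go.py -13 9.5 36.3; python3 - <<'E'
from h import *
o=arm.observe();im=arm.get_image("wrist")
np.savez("w4.npz",p=o['position'],r=o['ee_rot'])
cv2.imwrite("pics/w4.png",cv2.resize(im[200:400,180:400],None,fx=3,fy=3,interpolation=cv2.INTER_CUBIC))
E
```

```text
5.625 stage TCP [-18.5825  10.2922  36.0538] F [-4.4102 -1.7455 10.7607] w 51.091921057782706 
xyz [-0.093  -0.0132 -0.0042] twist [ 0.0028 -0.0083 -0.003 ]
```

View pics/w4.png

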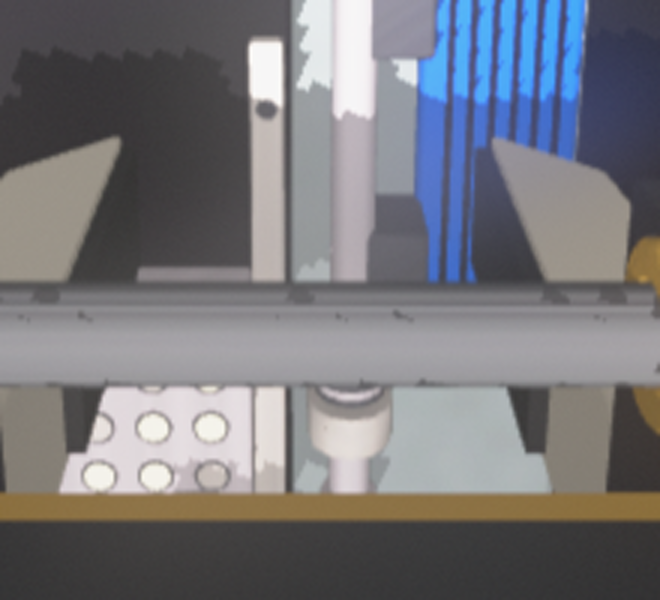

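The plate is moving ahead of the left finger and the pad is flat under the right one. I'll finish the push slowly and stop when the force rises.

Request:
jog_arm(moves=[{"xyz": [-0.03, -0.01, 0], "twist": [0, 0, 0], "grip": -0.11}, {"xyz": [-0.06, -0.01, 0.0], "twist": [0, 0, 0], "grip": -0.11}, {"xyz": [-0.08, -0.01, 0], "twist": [0, 0, 0], "grip": -0.11}, {"xyz": [-0.08, -0.01, 0], "twist": [0, 0, 0], "grip": -0.11}])

```text
clock: 6.18
position: [0.497, 0.104, 0.0361]
ee_rot: [0.62, -3.079, -0.0]
force: [-4.5, -2.6, 9.9]
width: 0.553
```

```bash
python3 go.py -13 9.5 36.3
```

```text
6.175 stage TCP [-13.664    9.7197  36.1098] F [-4.5272 -2.5527  9.9223] w 50.87058404532808 
xyz [-0.0111 -0.0037 -0.0032] twist [ 0.0028 -0.006  -0.0025]
```

Request:
jog_arm(moves=[{"xyz": [-0.015, 0, 0], "twist": [0, 0, 0], "grip": -0.11}, {"xyz": [-0.03, 0, 0], "twist": [0, 0, 0], "grip": -0.11}, {"xyz": [-0.03, 0, 0], "twist": [0, 0, 0], "grip": -0.11}])

```text
clock: 6.55
position: [0.4975, 0.1041, 0.036]
ee_rot: [0.619, -3.077, -0.0]
force: [-6.3, -3.3, 14.6]
width: 0.555
```

```bash
python3 go.py -13 9.5 36.3
```

```text
6.55 stage TCP [-13.0842   9.6768  36.0292] F [-6.3131 -3.3356 14.6307] w 51.04617625254782 
xyz [-0.0014 -0.0029 -0.0045] twist [ 0.004  -0.0182 -0.0048]
```

Request:
jog_arm(moves=[{"xyz": [-0.02, 0, 0], "twist": [0, 0, 0], "grip": -0.11}, {"xyz": [-0.03, 0, 0], "twist": [0, 0, 0], "grip": -0.11}, {"xyz": [-0.03, 0, 0], "twist": [0, 0, 0], "grip": -0.11}])

```text
clock: 6.92
position: [0.4978, 0.1043, 0.0359]
ee_rot: [0.618, -3.074, 0.0]
force: [-11.4, -4.3, 20.1]
width: 0.556
```

```bash
python3 go.py -13 9.5 36.3;python3 - <<'E'
from h import *
im=arm.get_image("top");q=np.load("q.npy");K,T=camT("top")
u,v=w2px(K,T,[q[0],q[1],.03])[0].astype(int)
cv2.imwrite("pics/t5.png",cv2.resize(im[v-40:v+40,u-50:u+50],None,fx=7,fy=7,interpolation=cv2.INTER_CUBIC))
E
```

```text
6.925 stage TCP [-12.8153   9.7105  35.9251] F [-11.4208  -4.3471  20.1449] w 51.16210629539328 
xyz [ 0.0031 -0.0035 -0.0062] twist [ 0.0057 -0.0335 -0.0061]
```

View pics/t5.png

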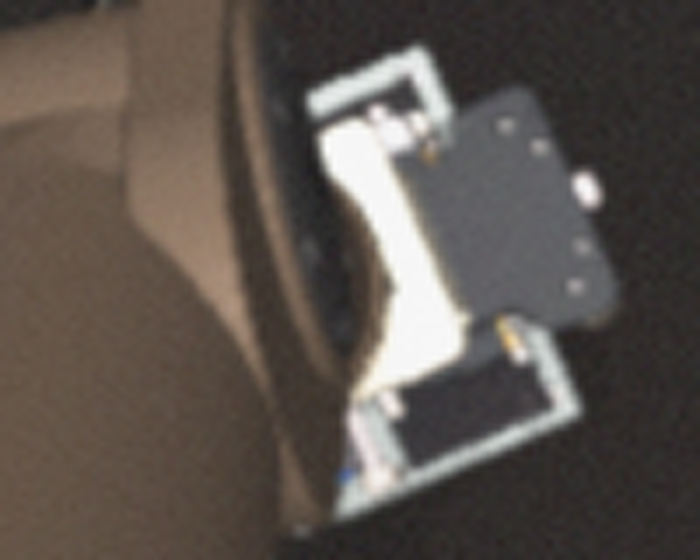

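The push has saturated at TCP x = -12.8, against -12.5 predicted for home, and the force is rising. The plate is against the pins. The top view is blocked by the wrist. I'll back off with the pad still held down, then lift straight up.

Request:
jog_arm(moves=[{"xyz": [0.03, 0, 0], "twist": [0, 0, 0], "grip": -0.11}, {"xyz": [0.06, 0, 0], "twist": [0, 0, 0], "grip": -0.11}, {"xyz": [0.08, 0, 0], "twist": [0, 0, 0], "grip": -0.11}, {"xyz": [0.08, 0, 0], "twist": [0, 0, 0], "grip": -0.11}])

```text
clock: 7.48
position: [0.4972, 0.1041, 0.0364]
ee_rot: [-0.62, 3.078, 0.001]
force: [0.1, 0.7, 7.1]
width: 0.552
```

```bash
python3 go.py -14 9.5 120
```

```text
7.475 stage TCP [-13.3509   9.753   36.3502] F [0.1257 0.706  7.105 ] w 50.810395690729315 
xyz [ 0.0082 -0.0038 -1.3942] twist [ 0.0017  0.0106 -0.0029]
```

Request:
jog_arm(moves=[{"xyz": [0.01, 0, -0.04], "twist": [0, 0, 0], "grip": -0.11}, {"xyz": [0.01, 0, -0.1], "twist": [0, 0, 0], "grip": -0.11}, {"xyz": [0.01, 0, -0.2], "twist": [0, 0, 0], "grip": -0.11}, {"xyz": [0.01, 0, -0.5], "twist": [0, 0, 0], "grip": -0.11}, {"xyz": [0.01, 0, -1.2], "twist": [0, 0, 0], "grip": -0.11}])

```text
clock: 8.1
position: [0.4944, 0.1028, 0.1073]
ee_rot: [0.619, -3.076, 0.001]
force: [0.1, 0.5, -0.1]
width: 0.555
```

Request:
jog_arm(moves=[{"xyz": [0, 0, -0.9], "twist": [0, 0, 0], "grip": -0.11}, {"xyz": [0, 0, -1.9], "twist": [0, 0, 0], "grip": -0.11}, {"xyz": [0, 0, -1.9], "twist": [0, 0, 0], "grip": -0.11}])

```text
clock: 8.48
position: [0.4983, 0.1037, 0.2265]
ee_rot: [-0.618, 3.072, 0.002]
force: [0.3, 0.6, -0.7]
width: 0.555
```

```bash
python3 - <<'E'
from h import *
o=arm.observe();im=arm.get_image("wrist");print(o['clock'],o['position'],o['force'])
np.savez("w6.npz",p=o['position'],r=o['ee_rot'])
q=np.load("q.npy");K,T=camT("wrist",o)
u,v=w2px(K,T,[q[0],q[1],.02])[0].astype(int);u0,v0=u-80,max(v-90,0);print(u0,v0)
cv2.imwrite("pics/w6.png",cv2.resize(im[v0:v0+165,u0:u0+170],None,fx=3.6,fy=3.6,interpolation=cv2.INTER_CUBIC))
E
```

```text
8.475 [0.4983 0.1037 0.2265] [ 0.2973  0.5901 -0.7035]
193 99
```

View pics/w6.png

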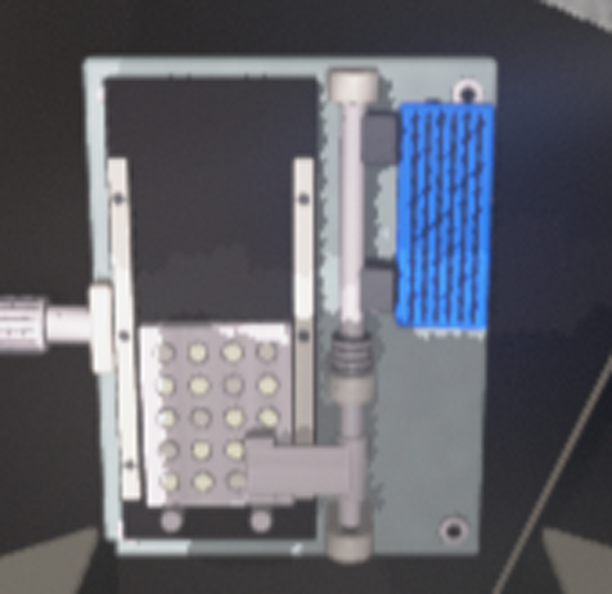

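The plate sits at 140–295 × 325–506 in the crop, under the jaw (248–350 × 432–500), and its front edge is at the pins (172,520) and (261,520). A quick numeric check follows.

```bash
python3 - <<'E'
from h import *
from scipy.optimize import least_squares
w=np.load("w6.npz");K,T=camT("wrist",dict(position=w['p'],ee_rot=w['r']))
f=lambda a:np.array(a,float)/3.6+[193-.36,99-.36]
S=np.array([[-70,-54,12],[-70,54,12],[70,54,12],[-66,-47,24],[-66,7,24],[-46,-46,28],[-46,-41,28],[46,-46,28],[-46,1,28],[-46,6,28]])/1e3
U=f([(84,58),(497,58),(478,555),(105,78),(320,78),(109,158),(127,158),(122,500),(295,158),(314,158)])
tw=lambda q,S:R.from_rotvec([0,0,q[2]]).apply(S)+[q[0],q[1],q[3]]
q=least_squares(lambda q:(w2px(K,T,tw(q,S))-U).ravel(),[.51,.1,.4,0],loss='soft_l1').x
print(q,(w2px(K,T,tw(q,S))-U).round(1).tolist())
for p in f([(140,325),(291,322),(148,507)]):
    print(R.from_rotvec([0,0,-q[2]]).apply(px2w(K,T,p,.030+q[3])-[q[0],q[1],q[3]])*1e3)
print((w2px(K,T,tw(q,np.array([[-.003,-.04,.03],[-.003,0,.03],[.047,-.04,.03],[.047,-.04,.024]])))-[193-.36,99-.36])*3.6)
E
```

```text
[ 0.5133  0.1004  0.3938 -0.0017] [[-0.2, -0.1], [0.6, 0.3], [0.3, 0.1], [-0.3, -0.4], [-0.6, -0.2], [-0.1, 0.1], [0.4, 0.1], [0.2, -0.8], [-0.3, 0.3], [-0.1, 0.3]]
[ -2.9924 -39.332   30.    ]
[-3.9421  0.1439 30.    ]
[ 48.0809 -38.9407  30.    ]
[[137.4437 324.9629]
 [290.4598 325.497 ]
 [143.9741 503.2851]
 [146.6911 495.2096]]
```

```bash
python3 -c "
from cell import arm
print(arm.observe()['clock'],arm.sign_off())"
```

```text
the job is handed in; nothing more can be done
8.525 None
```

The target plate is loaded and clipped, and I handed the job in at 8.5 s of the allowed 42 s.

**What I did:** One fingertip held the thumb pad down while the other pushed the plate under the open jaw. I pushed until the force rose sharply with the plate hardly moving. I then backed off with the pad still held, lifted straight up and let the clip close.

**Last checks:**
- **Plate position:** the final wrist picture puts the plate's rear edge at stage x = -3.0 to -3.9 mm, where home is -3. The front edge reads 48 mm against 47. Both are within measuring error, and the picture shows the plate at the pins.
- **Clip and robot:** the jaw lies over the plate, the gripper is well clear, and the wrist force is about zero. The highest reading during the push was about 24 N.
- **Not measured:** I did not measure the clip angle directly. With the pad held I relied on the tip height (25 mm) and a pressing force of 8 N or more, and at the end on the picture.
- **Disagreements:** the two rear corners differ by about 1 mm, which could be pixel reading or a slight skew of the plate. My two stage fits gave height offsets of -3.4 and -1.7 mm, but agreed on the stage's position to 0.1 mm. The top view was blocked by the wrist during the push.

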